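Make up the third belt-hardware kit

ROBOT

A 6-joint arm with a two-finger parallel gripper is mounted at the origin on the work surface. World frame = base frame: x ahead of the robot, y to its left, z up, the work surface at z = 0. Lengths are in m, angles in degrees, forces in N, time in s.
With the tool pointing down it reaches from about 0.25 to 0.725 m from the base axis. Payload 9.7 kg.
Tool frame: the origin (TCP) lies at the very end of the fingers, on their centre line; the grasp point (between the pads) lies 19 mm behind it; z points along the fingers, y is the direction in which the jaws open and shut (so a half turn about z gives the same grasp; the last joint's range is limited). The gripper opens to 85 mm and grips with 20 to 120 N. Pads are 22 mm wide; open, the fingers measure 114 mm over their backs; the gripper's body (76 mm by 85 mm) begins 54 mm behind the grasp point. The pads swing forward as they close: fully open they stand 13 mm farther back than shut.
Start: joints at [71.562, 4.979, 10.078, 95.1, 0, 90], TCP at [0.174, 0.522, 0.231] pointing down, gripper open.
Joint ranges: [-179.16, 179.16], [-48.56, 103.87], [-65.8, 70.77], [-126.05, 130.52], [-82.76, 87.17], [-180, 180]. Speed limits (degrees/s): [127.2, 127.2, 147.25, 180, 180, 180].

INTERFACE

Orientations are given as [roll, pitch, yaw] about the fixed x, y, z axes, in that order (R = Rz(yaw) Ry(pitch) Rx(roll)).
In Python, from workcell import bot gives the robot as it stands. The module is installed in compiled form; this text tells all that it offers.
- The arm moves only by the tool arm_command, never from a script. Its argument "increments" is a list of rows, each a list of 7 numbers: the gripper command: -1 is fully open, 1 is shut, values between are in proportion, then the shift along the tool's x, y, z in cm, then the turn, a rotation vector about the tool's x, y, z in degrees. In form: [[gripper, x, y, z, rx, ry, rz], ...]. A call has 1 to 10 rows; each row shifts and turns the commanded pose from where the row before left it, along the tool's axes as they then stand; what a row does not reach is not made up. A row lasts 1/8 s, in which the tool goes at most 62.5 mm and 10.7 degrees, less where a joint would pass 70% of its speed; a pose out of reach is approached as far as the arm can. A call is refused whole if a number of a shift passes 6.25 or a number of a turn 10.7, either way. A call with a gripper value outside its range is refused whole. The fingers move at their own pace and stop on an object; "grip_force" is the grip in N (left out, the last holds). Time passes only in rows, so rows that do not move let the fingers close. It gives the time, the measured TCP pose, the force and the opening at its end, in the units of the state.
- bot.get_obs(): the state, without advancing time (a new reading comes with each control period).
- bot.camera(name): name is "scene" or "top"; returns a dict with "color" (420x560x3 uint8, red, green, blue), "fx", "fy", "cx", "cy" (pixels), "k1" (the pictures are not rectified: a ray, as slopes to the right and down, at radius r is drawn at 1 + k1 r^2 times it, then the intrinsics apply), "origin" and "attitude" of the camera in the world. Camera axes: x right, y up, looking along -z (the intrinsics and any distortion apply to the point x, -y, -z); pixel columns grow to the right and rows downward; lengths in m; the calibration is good to about 2 mm. A picture is of the moment at which its call begins. There is no depth.
- bot.job_done(): hands the job in, once; it reports no verdict.
The state is a dict: "time": time; "q": joint angles; "qd": joint speeds; "joint_efforts": joint torques, N m; "ee_pos": TCP position; "tcp_rot": TCP orientation; "wrist_force": force on the tool from outside, world axes, zero at the start; "torque": the same for the moment, N m; "opening": finger opening in m.
Only numpy, scipy, OpenCV 4.12 (cv2) and the standard library are available. Lean on these libraries where they do the work, as an engineer would, in place of code of your own. Each camera call takes 0.05 s, during which the arm holds its last target. There are 200 camera calls.

TASK

Make up the third belt-hardware kit so that it stands like the two finished kits in their wooden trays. First set the open empty tub upright in the empty tray, then drop the brass buckle and the brass keeper loop into it (in either order), then close it with its lid, and last stand the small closed tub upright on the lid, inside the lid's raised edge. Leave the two small amber dye jars standing where they are.

Things in the scene. Friction and masses are not known exactly. Their poses are not given: they have to be found in the camera images.
- bay: the empty square pine tray, fixed to the bench: 100 x 100 mm outside, 88 x 88 mm inside, 12 mm high over all, floor 6 mm thick. Origin at the centre of its underside (the bench), so its floor is 6 mm above the origin; z up, x and y along its sides. It stands in a row with two others like it
- kit_a: a finished kit, fixed: the same tray with tub, lid and small tub already stacked in it, 95 mm high over all; origin at the centre of the tray's underside, z up
- kit_b: another finished kit, the same as kit_a
- tub: the open empty tub of frosted white plastic, loose, standing upright: round, 62 mm outside diameter (its foot tapers to 56 mm in the lowest 6 mm), 48 mm high, 57 mm inside diameter, floor 3 mm thick, 60 g. Origin at the centre of its underside, z up
- lid: the tub's lid, white plastic, loose, right way up, 30 g, 13 mm high: a plug 6 mm deep below (52 mm diameter, 44 at its foot); a 66 mm diameter flange from 6 to 13 mm above the origin; its top face, recessed within a 4 mm high raised edge (59 mm inside), is 9 mm above the origin. Origin: centre of the plug's foot, z up; 42 mm above the tub's origin when seated
- mini: the small closed tub with its own lid (one solid piece), loose, standing upright: body 50 mm diameter, its white lid 56 mm diameter from 28 to 38 mm above the origin, with copper rivets showing through a window in the middle; 38 mm high over all, 90 g. Origin at the centre of its underside, z up. It fits inside the raised edge of the big lid
- buckle: brass belt buckle, loose, lying flat: rectangular open frame 36 mm along its x, 28 mm along its y, 7 mm high, with a prong along x; 35 g. Origin at the centre of its underside, z up; grip it across y
- keeper: brass keeper loop, loose: a narrow rectangular ring 34 mm along its x, 13 mm along its y, 10 mm high, open at top and bottom, 20 g. Origin at the centre of its underside, z up; grip it across y
- jar_a: small amber dye jar with black cap, loose bystander: 38 mm diameter, 50 mm high, origin at the centre of its underside
- jar_b: another amber dye jar, the same as jar_a
There are look-alikes about, which are no part of the job. What is shaped like the mini but pink or purple is not meant. Leave any purple look-alike of the buckle alone.

How it is judged (in metres and radians):
On the way, in this order (a step that is already met when the one before it is completed fails the run):
1. the empty tub stands upright in the empty tray (z of tub in the frame of bay between 0.003 and 0.009 m and horizontal distance between tub and bay below 0.022 m and angle between tub's own z axis and vertical below 0.1 rad), for 0.2 s.
2. the buckle and the keeper loop lie in the tub, the tub still upright in the tray (all of step 1 and z of buckle in the frame of tub between 0 and 0.044 m and horizontal distance between each of buckle, keeper and tub below 0.0285 m and z of keeper in the frame of tub between 0 and 0.044 m), for 0.2 s.
3. the lid closes the tub (all of step 2 and z of lid in the frame of tub between 0.0395 and 0.0445 m and horizontal distance between lid and tub below 0.005 m and angle between lid's own z axis and vertical below 0.08 rad), for 0.2 s.
4. the small tub stands on the lid (all of step 3 and z of mini in the frame of lid between 0.0065 and 0.0115 m and horizontal distance between mini and lid below 0.006 m and angle between mini's own z axis and vertical below 0.08 rad), for 0.2 s.
At the end, for the whole second after the job is handed in: tub upright and flat on the empty tray's floor; buckle and keeper inside it below the rim; lid fully down on it, right way up, within 5 mm of centre; small tub upright in the lid's recess, within 6 mm of centre (each within 2.5-3 mm of its seated height, tilts 0.08-0.1 rad); all released and at rest (all of step 4 and linear speed of each of tub, buckle, keeper, lid, mini below 0.02 m/s); the robot touches nothing.
It fails at once if a dye jar was shifted by more than 25 mm or knocked over (distance of any of jar_a, jar_b from where it was at the start of the episode above 0.025 m or angle between any of jar_a, jar_b's own z axis and vertical above 0.5 rad).
It also fails if it takes over 128 s, if anything falls off the work surface, if the arm or the gripper's body presses on something with over 40 N, if the wrist force passes 120 N, or if a joint passes its speed limit or range.

## Working session

There is one attempt and no reset: what is moved stays moved. The work goes in short steps, Python scripts to look and compute and a tool call to move; the robot and the scene stay as the last step left them, time stands still between calls to the robot, and variables do not carry over. Pictures are saved under pics/ and viewed, about 12 in all and at most 16, crops included, and the job is handed in when it is done.

Besides the shell and the picture viewer there is one more tool, called as a command line: name --pt "numbers of a row" for each row, then --argument value for the rest. arm_command: Moves the arm, as the interface text tells. Its arguments: {"type":"object","properties":{"increments":{"type":"array"},"grip_force":{"type":"number"}},"required":["increments"]}

```bash
mkdir -p pics; cat > h.py <<'E'
import numpy as np, cv2
from scipy.spatial.transform import Rotation as R
from workcell import bot
def grab(name,fn=None):
    c=bot.camera(name)
    if fn: cv2.imwrite('pics/'+fn,c['color'][:,:,::-1])
    return c
def rot(c):
    a=np.array(c['attitude'],float)
    return a if a.shape==(3,3) else R.from_euler('xyz',a,degrees=True).as_matrix()
def ray(c,u,v):
    K=np.array([[c['fx'],0,c['cx']],[0,c['fy'],c['cy']],[0,0,1.]])
    p=cv2.undistortPoints(np.array([[[u,v]]],float),K,np.array([c['k1'],0,0,0.]))[0,0]
    return np.array(c['origin']),rot(c)@np.array([p[0],-p[1],-1])
def onz(c,u,v,z):
    o,d=ray(c,u,v); return o+d*(z-o[2])/d[2]
def proj(c,P):
    q=rot(c).T@(np.array(P)-c['origin']); x,y=q[0]/-q[2],-q[1]/-q[2]; s=1+c['k1']*(x*x+y*y)
    return c['cx']+c['fx']*x*s, c['cy']+c['fy']*y*s
def two(c1,p1,c2,p2):
    o1,d1=ray(c1,*p1);o2,d2=ray(c2,*p2)
    t=np.linalg.lstsq(np.stack([d1,-d2],1),o2-o1,rcond=None)[0]
    a,b=o1+t[0]*d1,o2+t[1]*d2
    return (a+b)/2,np.linalg.norm(a-b)
E
python3 - <<'E'
from h import *
for n in('scene','top'):
    c=grab(n,n+'0.png'); print(n,{k:v for k,v in c.items() if k!='color'})
print(bot.get_obs())
E
```

```text
scene {'fx': 427.2414136526296, 'fy': 427.2414136526296, 'cx': 280.8506125550123, 'cy': 207.4565790055585, 'k1': -0.0012562075500490543, 'origin': array([ 0.78445381, -0.40913029,  0.77508947]), 'attitude': array([31.89879398, -0.24048559, 36.20177855])}
top {'fx': 390.0384611390655, 'fy': 390.0384611390655, 'cx': 281.50922379896275, 'cy': 210.62414845030025, 'k1': -0.009744742181522882, 'origin': array([ 0.39527923, -0.04628368,  0.84112138]), 'attitude': array([  9.7824175 ,   0.60782931, -88.67857465])}
{'time': 0.1, 'q': array([ 7.15628922e+01,  5.00866728e+00,  1.00375838e+01,  9.50985908e+01,
       -9.26840755e-06,  9.00002623e+01]), 'qd': array([-0.07976265,  0.01543977,  0.18130711,  0.04926864, -0.10914652,
       -0.03231771]), 'joint_efforts': array([-2.01196685e-04, -5.21563339e+01,  4.65651834e+01,  1.60411117e-02,
        2.32894587e-05,  1.07198832e-05]), 'ee_pos': array([0.17387977, 0.52157367, 0.23063443]), 'tcp_rot': array([-1.79930326e+02,  9.58732696e-06,  1.61562630e+02]), 'wrist_force': array([-0.52893286, -0.10819522, -0.5200125 ]), 'torque': array([-0.01390193, -0.02109628,  0.00099285]), 'opening': 0.08543391193646721}
```

View pics/scene0.png

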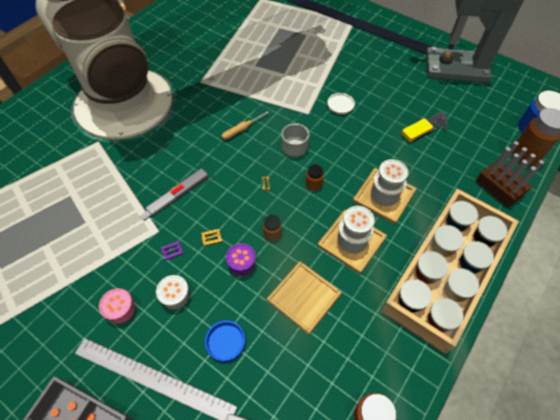

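View pics/top0.png

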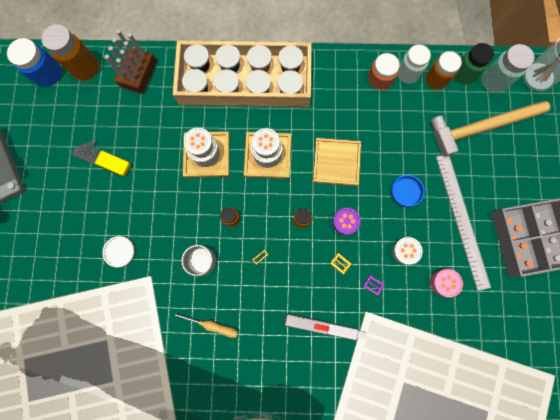

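The top view shows the bay at (337,161), tub (198,261), lid (118,251), mini (408,251), buckle (341,264), keeper (260,257) and jars at (230,217) and (303,217). In the scene view these are bay (304,297), tub (295,140), lid (341,104), mini (172,293), buckle (211,237), keeper (266,184), and jars at (315,178) and (272,228).

```bash
cat > m.py <<'E'
from h import *
seeds=dict(bay=((337,161),(304,297),34),tub=((198,261),(295,140),24),lid=((118,251),(341,104),22),mini=((408,251),(172,293),22),buckle=((341,264),(211,237),14),keeper=((260,257),(266,184),12),jar_a=((230,217),(315,178),16),jar_b=((303,217),(272,228),16))
def blob(c,seed,r,kind):
    h,s,v=cv2.split(cv2.cvtColor(c['color'],cv2.COLOR_RGB2HSV))
    if kind in('buckle','keeper'): m=(h>12)&(h<35)&(s>120)&(v>90)
    elif kind=='bay': m=(h>8)&(h<30)&(s>60)&(v>110)
    elif kind=='jar': m=(v<60)&(s<255)&((h<40)|(h>100))
    else: m=(s<70)&(v>90)
    w=np.zeros_like(m); u,vv=seed; R_=int(r*1.4); w[vv-R_:vv+R_,u-R_:u+R_]=1
    m=(m&w).astype(np.uint8)
    cs,_=cv2.findContours(m,cv2.RETR_EXTERNAL,cv2.CHAIN_APPROX_NONE)
    cs=[k for k in cs if len(k)>4]
    k=max(cs,key=lambda k:cv2.contourArea(cv2.convexHull(k)))
    return cv2.convexHull(k)[:,0].astype(float),m
E
python3 - <<'E'
from m import *
T=grab('top');S=grab('scene')
zt=dict(bay=.012,tub=.048,lid=.011,mini=.033,buckle=.0035,keeper=.005)
for n,(a,b,r) in seeds.items():
    if n[:3]=='jar': continue
    out=[]
    for c,p in((T,a),(S,b)):
        h,m=blob(c,p,r,n)
        (cx,cy),(w,hh),an=cv2.minAreaRect(h.astype(np.float32))
        if n in('bay','buckle','keeper'):
            W=np.array([onz(c,*q,zt[n])[:2] for q in h]).astype(np.float32)
            print(n,'world rect',np.round(cv2.minAreaRect(W*1000),1).tolist() if 0 else cv2.minAreaRect(W*1000))
        else:
            W=np.array([onz(c,*q,zt[n])[:2] for q in h]).astype(np.float32)*1000
            print(n,'enclosing',cv2.minEnclosingCircle(W), 'bbox',W.min(0),W.max(0))
        out.append((cx,cy))
    P,g=two(T,out[0],S,out[1]); print(n,np.round(out,1).tolist(),'two-view',np.round(P*1000,1),'gap',round(g*1000,1))
def crop(c,p,r=30):
    return cv2.resize(c['color'][p[1]-r:p[1]+r,p[0]-r:p[0]+r,::-1],(200,200),interpolation=cv2.INTER_CUBIC)
ns=['tub','lid','mini','bay'];n2=['buckle','keeper','jar_a','jar_b']
f=lambda ns,i,c:np.hstack([crop(c,seeds[n][i],40 if n=='bay' else 25) for n in ns])
cv2.imwrite('pics/crops.png',np.vstack([f(ns,0,T),f(ns,1,S),f(n2,0,T)]))
E
```

```text
bay world rect ((651.357666015625, -153.36892700195312), (100.45112609863281, 101.52552032470703), 86.42632293701172)
bay world rect ((654.9554443359375, -154.6258087158203), (101.7929916381836, 101.50865936279297), 86.37593841552734)
bay [[336.9, 161.3], [303.3, 295.9]] two-view [ 653.4 -154.1    5. ] gap 1.4
tub enclosing ((425.7861328125, 134.34762573242188), 32.993629455566406) bbox [396.52185  103.301704] [457.28656 166.59645]
tub enclosing ((430.49444580078125, 132.69309997558594), 34.283851623535156) bbox [399.95044 101.18146] [462.24628 165.43564]
tub [[196.5, 260.0], [295.1, 134.2]] two-view [427.5 137.1  41.8] gap 1.6
lid enclosing ((442.6079406738281, 312.7557373046875), 35.095455169677734) bbox [409.3702  278.11545] [475.62418 347.33728]
lid enclosing ((445.0607604980469, 312.92431640625), 36.460655212402344) bbox [410.4018 277.1688] [478.8166  348.07794]
lid [[118.2, 251.3], [340.5, 103.0]] two-view [443.2 314.    7.8] gap 0.8
mini enclosing ((456.38214111328125, -296.5917663574219), 30.126201629638672) bbox [ 426.78415 -326.13004] [ 484.60657 -268.07715]
mini enclosing ((458.1780090332031, -295.5771789550781), 30.429624557495117) bbox [ 428.75793 -324.66196] [ 488.33563 -265.9937 ]
mini [[408.0, 251.0], [171.8, 290.3]] two-view [ 456.7 -296.7   30.4] gap 3.0
buckle world rect ((428.8478088378906, -161.69338989257812), (38.02250671386719, 29.76123809814453), 52.37449645996094)
buckle world rect ((430.027587890625, -160.97760009765625), (38.38530731201172, 31.78907012939453), 52.6358528137207)
buckle [[340.3, 263.1], [210.8, 236.8]] two-view [ 429.2 -161.3    2.7] gap 1.3
keeper world rect ((438.7001953125, 9.272120475769043), (14.344456672668457, 34.423099517822266), 40.053531646728516)
keeper world rect ((444.97052001953125, 5.040645599365234), (13.12315845489502, 21.485830307006836), 37.46662902832031)
keeper [[260.1, 256.6], [266.0, 186.0]] two-view [439.7  10.5  -6.2] gap 1.3
```

View pics/crops.png

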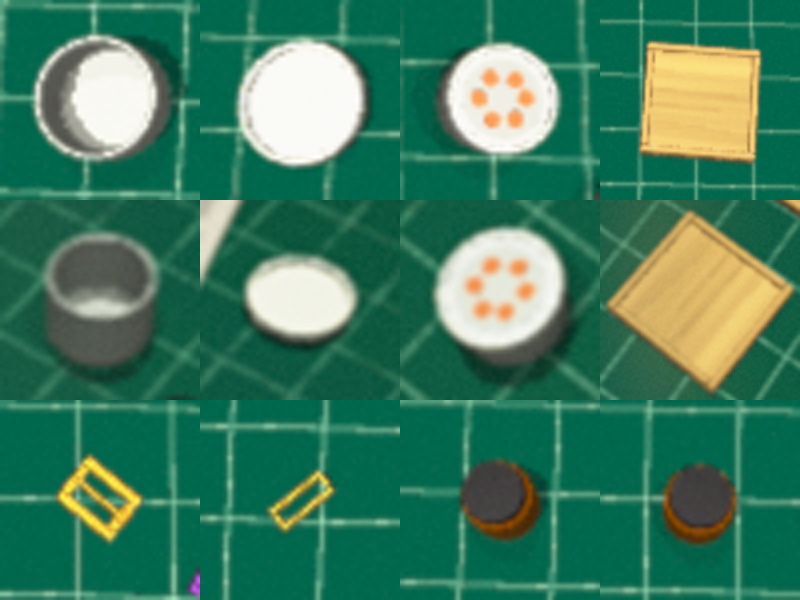

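The crops show a clear tub rim, the lid right way up, the mini with its rivets, the empty bay, the buckle and keeper lying flat, and both jars standing. The two views agree to about 3 mm, and heights come out at roughly the stated values. The keeper's scene blob was cut off, so I use the top view for it. Next I plan the tub pick, squeezing it from two directions to centre it.

```bash
cat > d.py <<'E'
# usage: d.py x,y,z,yaw ... (mm,deg) -> tool-axis cm shifts between successive waypoints (tool pointing down)
import sys
from h import *
o=bot.get_obs(); p=np.array(o['ee_pos'])*1000; y=o['tcp_rot'][2]
print('t',round(o['time'],2),'p',p.round(1),'rot',o['tcp_rot'].round(2),'q',o['q'].round(1),'F',o['wrist_force'].round(1),'op',round(o['opening']*1000,1))
for a in sys.argv[1:]:
    w=[float(v) for v in a.split(',')]; d=(np.array(w[:3])-p)/10; c,s=np.cos(np.radians(y)),np.sin(np.radians(y))
    t=(y-w[3]+180)%360-180 if len(w)>3 else 0
    print(a,'-> x %.2f y %.2f z %.2f rz %.1f'%(c*d[0]+s*d[1],s*d[0]-c*d[1],-d[2],t)); p=np.array(w[:3]); y=w[3] if len(w)>3 else y
E
python3 d.py 429,134,160 429,134,10
```

```text
t 0.2 p [173.9 521.6 230.9] rot [-179.95   -0.    161.56] q [71.6  5.  10.1 95.1  0.  90. ] F [-0.1 -0.3 -0.3] op 85.7
429,134,160 -> x -36.46 y -28.70 z 7.09 rz 0.0
429,134,10 -> x 0.00 y 0.00 z 15.00 rz 0.0
```

arm_command --pt "-1 -3.65 -2.87 0.7 0 0 0" --pt "-1 -3.65 -2.87 0.7 0 0 0" --pt "-1 -3.65 -2.87 0.7 0 0 0" --pt "-1 -3.65 -2.87 0.7 0 0 0" --pt "-1 -3.65 -2.87 0.7 0 0 0" --pt "-1 -3.65 -2.87 0.7 0 0 0" --pt "-1 -3.65 -2.87 0.7 0 0 0" --pt "-1 -3.65 -2.87 0.7 0 0 0" --pt "-1 -3.65 -2.87 0.7 0 0 0" --pt "-1 -3.65 -2.87 0.7 0 0 0" --grip_force 20

```text
time: 1.45
ee_pos: [0.4301, 0.1326, 0.1611]
tcp_rot: [180.0, 0.0, 161.6]
wrist_force: [1.0, 0.1, 0.2]
opening: 0.0858
```

arm_command --pt "-1 0 0 0 0 0 0" --pt "-1 0 0 0 0 0 0"

```text
time: 1.7
ee_pos: [0.4292, 0.1341, 0.1612]
tcp_rot: [-180.0, -0.0, 161.5]
wrist_force: [-0.0, 0.0, -0.1]
opening: 0.0852
```

```bash
python3 d.py 429,134,10; python3 - <<'E'
from h import *
a=grab('top')['color'];b=grab('scene')['color']
cv2.imwrite('pics/p1.png',np.hstack([cv2.resize(a[150:350,100:300],(400,400)),cv2.resize(b[20:220,200:400],(400,400))])[:,:,::-1])
E
```

```text
t 1.7 p [429.2 134.1 161.2] rot [-1.8000e+02 -3.0000e-02  1.6152e+02] q [ 17.3  -9.6 -11.8  87.8   0.   35.8] F [-0.   0.  -0.1] op 85.2
429,134,10 -> x 0.02 y -0.02 z 15.12 rz 0.0
```

View pics/p1.png

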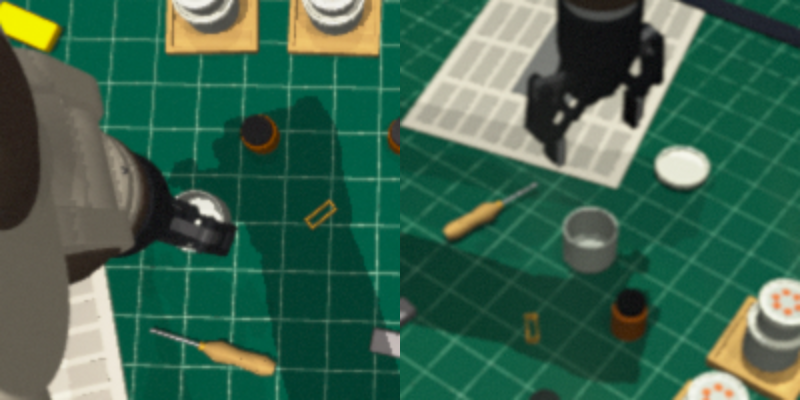

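The view shows the gripper above the tub with jars and kits clear. Descending.

arm_command --pt "-1 0 0 3 0 0 0" --pt "-1 0 0 3 0 0 0" --pt "-1 0 0 3 0 0 0" --pt "-1 0 0 3 0 0 0" --pt "-1 0 0 2 0 0 0" --pt "-1 0 0 1.1 0 0 0" --pt "-1 0 0 0 0 0 0" --pt "1 0 0 0 0 0 0" --pt "1 0 0 0 0 0 0" --pt "1 0 0 0 0 0 0"

```text
time: 3.05
ee_pos: [0.4301, 0.1344, 0.0115]
tcp_rot: [179.9, 0.1, 161.6]
wrist_force: [-1.6, 1.5, 6.7]
opening: 0.0619
```

arm_command --pt "1 0 0 0 0 0 0" --pt "1 0 0 0 0 0 0"

```text
time: 3.3
ee_pos: [0.4301, 0.1344, 0.0115]
tcp_rot: [179.9, 0.1, 161.6]
wrist_force: [-1.5, 1.2, 6.2]
opening: 0.062
```

arm_command --pt "-1 0 0 0 0 0 0" --pt "-1 0 0 0 0 0 0" --pt "-1 0 0 0 0 0 0" --pt "-1 0 0 0 0 0 -10" --pt "-1 0 0 0 0 0 -10" --pt "-1 0 0 0 0 0 -10" --pt "-1 0 0 0 0 0 -10" --pt "-1 0 0 0 0 0 -10" --pt "-1 0 0 0 0 0 -10" --pt "-1 0 0 0 0 0 -10"

```text
time: 4.55
ee_pos: [0.4294, 0.134, 0.0102]
tcp_rot: [180.0, -0.0, -128.1]
wrist_force: [-0.1, 0.1, -0.0]
opening: 0.0855
```

arm_command --pt "-1 0 0 0 0 0 -10" --pt "-1 0 0 0 0 0 -10" --pt "-1 0 0 0 0 0 0" --pt "1 0 0 0 0 0 0" --pt "1 0 0 0 0 0 0" --pt "1 0 0 0 0 0 0" --pt "1 0 0 0 0 0 0" --pt "1 0 0 0 0 0 0" --grip_force 30

```text
time: 5.55
ee_pos: [0.4296, 0.1341, 0.0105]
tcp_rot: [-180.0, 0.0, -108.5]
wrist_force: [-1.3, 0.4, 5.6]
opening: 0.0612
```

```bash
python3 d.py 429,134,160 653,-154,160 653,-154,18
```

```text
t 5.55 p [429.6 134.1  10.5] rot [-1.7998e+02  2.0000e-02 -1.0846e+02] q [ 17.3  -7.1 -26.3  70.7   0.  -54.2] F [-1.3  0.4  5.6] op 61.2
429,134,160 -> x 0.03 y 0.05 z -14.95 rz 0.0
653,-154,160 -> x 20.22 y -30.37 z -0.00 rz 0.0
653,-154,18 -> x -0.00 y 0.00 z 14.20 rz 0.0
```

arm_command --pt "1 0 0 -3 0 0 0" --pt "1 0 0 -4 0 0 0" --pt "1 0 0 -4 0 0 0" --pt "1 0 0 -4 0 0 0"

```text
time: 6.05
ee_pos: [0.4292, 0.134, 0.1612]
tcp_rot: [180.0, -0.0, -108.5]
wrist_force: [0.7, -0.4, -0.5]
opening: 0.0614
```

arm_command --pt "1 2.02 -3.04 0 0 0 0" --pt "1 2.02 -3.04 0 0 0 0" --pt "1 2.02 -3.04 0 0 0 0" --pt "1 2.02 -3.04 0 0 0 0" --pt "1 2.02 -3.04 0 0 0 0" --pt "1 2.02 -3.04 0 0 0 0" --pt "1 2.02 -3.04 0 0 0 0" --pt "1 2.02 -3.04 0 0 0 0" --pt "1 2.02 -3.04 0 0 0 0" --pt "1 2.02 -3.04 0 0 0 0"

```text
time: 7.3
ee_pos: [0.6545, -0.1547, 0.1595]
tcp_rot: [180.0, -0.0, -108.5]
wrist_force: [0.2, -0.4, -0.8]
opening: 0.0615
```

arm_command --pt "1 0 0 0 0 0 0" --pt "1 0 0 3 0 0 0" --pt "1 0 0 3 0 0 0" --pt "1 0 0 3 0 0 0"

```text
time: 7.8
ee_pos: [0.6534, -0.1531, 0.0691]
tcp_rot: [180.0, -0.0, -108.4]
wrist_force: [0.1, -0.7, -0.8]
opening: 0.0616
```

```bash
python3 d.py 653,-154,18; python3 - <<'E'
from h import *
a=grab('top')['color'];b=grab('scene')['color']
cv2.imwrite('pics/p2.png',np.hstack([cv2.resize(a[60:260,240:440],(400,400)),cv2.resize(b[180:380,200:400],(400,400))])[:,:,::-1])
E
```

```text
t 7.8 p [ 653.4 -153.1   69.1] rot [ 179.97   -0.   -108.43] q [-13.2  21.5  11.7  80.3   0.  -84.8] F [ 0.1 -0.7 -0.8] op 61.6
653,-154,18 -> x 0.10 y 0.01 z 5.11 rz 0.0
```

View pics/p2.png

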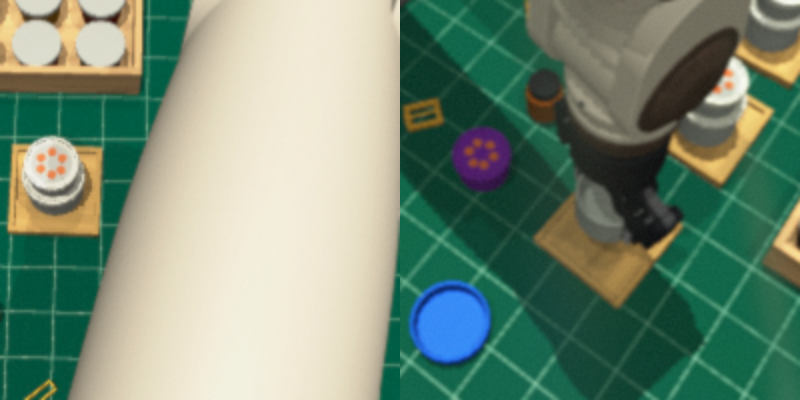

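The scene view shows the upright tub over the tray. Lowering.

arm_command --pt "1 0.1 0 3 0 0 0" --pt "1 0 0 1.5 0 0 0" --pt "1 0 0 0.5 0 0 0" --pt "1 0 0 0.2 0 0 0" --pt "1 0 0 0 0 0 0"

```text
time: 8.52
ee_pos: [0.654, -0.1547, 0.0192]
tcp_rot: [-179.9, 0.0, -108.4]
wrist_force: [0.5, 0.0, -0.7]
opening: 0.0616
```

arm_command --pt "1 0 0 0.2 0 0 0" --pt "1 0 0 0 0 0 0"

```text
time: 8.78
ee_pos: [0.6539, -0.1547, 0.0167]
tcp_rot: [-180.0, 0.0, -108.4]
wrist_force: [0.6, 0.4, 1.2]
opening: 0.0618
```

arm_command --pt "-1 0 0 0 0 0 0" --pt "-1 0 0 0 0 0 0" --pt "-1 0 0 0 0 0 0" --pt "-1 0 0 -4 0 0 0" --pt "-1 0 0 -4 0 0 0" --pt "-1 0 0 -4 0 0 0" --pt "-1 0 0 0 0 0 0"

```text
time: 9.65
ee_pos: [0.6552, -0.155, 0.1404]
tcp_rot: [-179.6, 0.0, -108.4]
wrist_force: [0.1, -0.5, -0.8]
opening: 0.0854
```

```bash
python3 d.py 429.4,-161.3,120,-127.6 429.4,-161.3,1; python3 - <<'E'
E
```

```text
t 9.65 p [ 655.2 -155.   140.4] rot [-1.7965e+02  3.0000e-02 -1.0844e+02] q [-13.3  21.   19.   87.6   0.  -84.9] F [ 0.1 -0.5 -0.8] op 85.4
429.4,-161.3,120,-127.6 -> x 7.74 y 21.22 z 2.04 rz 19.2
429.4,-161.3,1 -> x -0.00 y 0.00 z 11.90 rz 0.0
```

arm_command --pt "-0.2 1.29 3.54 0.34 0 0 0" --pt "-0.2 1.29 3.54 0.34 0 0 0" --pt "-0.2 1.29 3.54 0.34 0 0 0" --pt "-0.2 1.29 3.54 0.34 0 0 0" --pt "-0.2 1.29 3.54 0.34 0 0 0" --pt "-0.2 1.29 3.54 0.34 0 0 0" --pt "-0.2 0 0 0 0 0 9.6" --pt "-0.2 0 0 0 0 0 9.6" --pt "-0.2 0 0 0 0 0 0" --pt "-0.2 0 0 0 0 0 0"

```text
time: 10.9
ee_pos: [0.4275, -0.1608, 0.1154]
tcp_rot: [180.0, -0.0, -127.4]
wrist_force: [1.0, -0.2, 0.5]
opening: 0.0511
```

```bash
python3 d.py 429.4,-161.3,1; python3 - <<'E'
from m import *
T=grab('top');S=grab('scene')
for c in(T,):
    h,s,v=cv2.split(cv2.cvtColor(c['color'],cv2.COLOR_RGB2HSV))
    hl,m=blob(c,seeds['buckle'][0],14,'buckle'); print(cv2.minAreaRect(np.array([onz(c,*q,.0035)[:2]*1000 for q in hl],np.float32)))
hl,m=blob(S,seeds['buckle'][1],14,'buckle'); print(cv2.minAreaRect(np.array([onz(S,*q,.0035)[:2]*1000 for q in hl],np.float32)))
a=T['color'];b=S['color']
cv2.imwrite('pics/p3.png',np.hstack([cv2.resize(a[60:310,240:490],(400,400)),cv2.resize(b[180:380,150:350],(400,400))])[:,:,::-1])
E
```

```text
t 10.9 p [ 427.5 -160.8  115.4] rot [ 1.7996e+02 -1.0000e-02 -1.2742e+02] q [-20.6  -8.5 -15.9  82.7   0.  -73.2] F [ 1.  -0.2  0.5] op 51.1
429.4,-161.3,1 -> x -0.08 y -0.18 z 11.44 rz 0.0
((433.7532958984375, -148.05569458007812), (15.858488082885742, 29.95998191833496), 85.16468048095703)
((430.2937316894531, -160.64064025878906), (37.51485061645508, 31.790193557739258), 52.675174713134766)
```

View pics/p3.png

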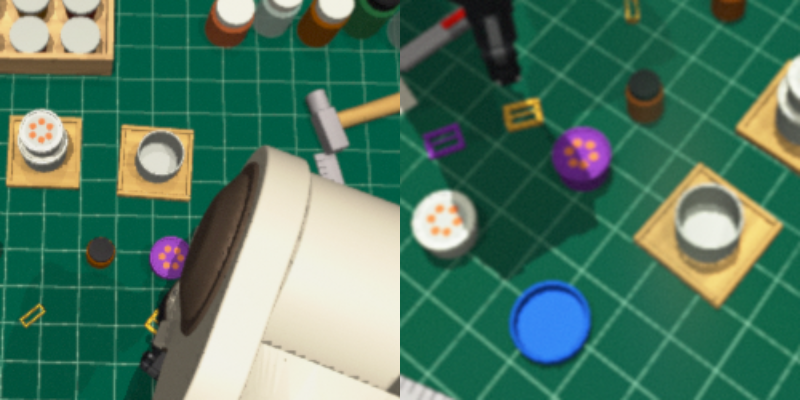

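The tub stands upright in the tray, and the buckle lies below the gripper.

arm_command --pt "-0.2 -0.08 -0.18 3 0 0 0" --pt "-0.2 0 0 3 0 0 0" --pt "-0.2 0 0 3 0 0 0" --pt "-0.2 0 0 1.6 0 0 0" --pt "-0.2 0 0 0.7 0 0 0" --pt "-0.2 0 0 0 0 0 0" --pt "1 0 0 0 0 0 0" --pt "1 0 0 0 0 0 0" --pt "1 0 0 0 0 0 0" --pt "1 0 0 0 0 0 0" --grip_force 40

```text
time: 12.25
ee_pos: [0.4302, -0.1616, 0.0041]
tcp_rot: [-179.9, 0.0, -127.6]
wrist_force: [-1.4, -0.2, 6.4]
opening: 0.0256
```

arm_command --pt "1 0 0 0 0 0 0" --pt "1 0 0 -2 0 0 0" --pt "1 0 0 -4 0 0 0" --pt "1 0 0 -4 0 0 0" --pt "1 0 0 -2 0 0 0" --pt "1 0 0 0 0 0 0" --pt "1 0 0 0 0 0 0"

```text
time: 13.12
ee_pos: [0.4292, -0.1613, 0.1219]
tcp_rot: [179.9, -0.0, -127.6]
wrist_force: [-0.6, -0.4, -1.1]
opening: 0.0256
```

```bash
python3 d.py 654,-154.7,120 654,-154.7,58
```

```text
t 13.12 p [ 429.2 -161.3  121.9] rot [ 1.7994e+02 -2.0000e-02 -1.2764e+02] q [-20.6  -8.3 -15.   83.4   0.  -73. ] F [-0.6 -0.4 -1.1] op 25.6
654,-154.7,120 -> x -14.24 y -17.40 z 0.19 rz 0.0
654,-154.7,58 -> x -0.00 y 0.00 z 6.20 rz 0.0
```

arm_command --pt "1 -2.85 -3.48 0 0 0 0" --pt "1 -2.85 -3.48 0 0 0 0" --pt "1 -2.85 -3.48 0 0 0 0" --pt "1 -2.85 -3.48 0 0 0 0" --pt "1 -2.84 -3.48 0 0 0 0" --pt "1 0 0 0 0 0 0" --pt "1 0 0 0 0 0 0"

```text
time: 14.0
ee_pos: [0.6535, -0.1547, 0.1212]
tcp_rot: [179.9, -0.1, -127.6]
wrist_force: [-0.1, 0.4, -0.3]
opening: 0.026
```

```bash
python3 d.py 654,-154.7,58; python3 - <<'E'
from m import *
b=grab('scene')['color']
cv2.imwrite('pics/p4.png',cv2.resize(b[190:340,230:380],(600,600),interpolation=cv2.INTER_CUBIC)[:,:,::-1])
E
```

```text
t 14.0 p [ 653.5 -154.7  121.2] rot [ 1.7986e+02 -7.0000e-02 -1.2763e+02] q [-13.3  21.3  17.2  86.1  -0.  -65.7] F [-0.1  0.4 -0.3] op 26.0
654,-154.7,58 -> x -0.03 y -0.04 z 6.32 rz 0.0
```

View pics/p4.png

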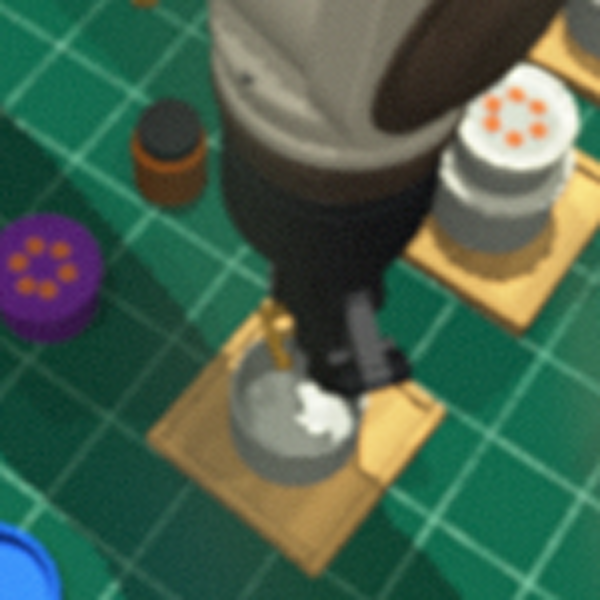

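The buckle is held above the tub. Lowering and releasing.

arm_command --pt "1 0 0 2.5 0 0 0" --pt "1 0 0 2.5 0 0 0" --pt "1 0 0 1.3 0 0 0" --pt "1 0 0 0 0 0 0" --pt "1 0 0 0 0 0 0" --pt "0.1 0 0 0 0 0 0" --pt "0.1 0 0 0 0 0 0" --pt "0.1 0 0 0 0 0 0" --pt "0.1 0 0 -3 0 0 0" --pt "0.1 0 0 -4 0 0 0"

```text
time: 15.3
ee_pos: [0.6537, -0.1547, 0.1296]
tcp_rot: [179.9, -0.1, -127.6]
wrist_force: [0.3, 0.9, 0.5]
opening: 0.0381
```

```bash
python3 d.py 654,-154.7,127 439.5,8.5,127,130 439.5,8.5,2 
```

```text
t 15.3 p [ 653.7 -154.7  129.6] rot [ 1.7988e+02 -6.0000e-02 -1.2763e+02] q [-13.3  21.3  18.2  87.   -0.  -65.7] F [0.3 0.9 0.5] op 38.1
654,-154.7,127 -> x -0.02 y -0.02 z 0.26 rz 0.0
439.5,8.5,127,130 -> x 0.17 y 26.95 z -0.00 rz 102.4
439.5,8.5,2 -> x 0.00 y 0.00 z 12.50 rz 0.0
```

arm_command --pt "0.1 0.03 3.85 0 0 0 0" --pt "0.1 0.02 3.85 0 0 0 0" --pt "0.1 0.02 3.85 0 0 0 0" --pt "0.1 0.02 3.85 0 0 0 0" --pt "0.1 0.02 3.85 0 0 0 0" --pt "0.1 0.02 3.85 0 0 0 0" --pt "0.1 0.02 3.85 0 0 0 0"

```text
time: 16.18
ee_pos: [0.439, 0.0091, 0.1301]
tcp_rot: [-180.0, 0.0, -127.6]
wrist_force: [-0.3, -0.5, 0.2]
opening: 0.0386
```

arm_command --pt "0.1 0 0 0 0 0 -9.7" --pt "0.1 0 0 0 0 0 -9.7" --pt "0.1 0 0 0 0 0 -9.7" --pt "0.1 0 0 0 0 0 -9.7" --pt "0.1 0 0 0 0 0 -9.7" --pt "0.1 0 0 0 0 0 -9.7" --pt "0.1 0 0 0 0 0 -9.7" --pt "0.1 0 0 0 0 0 -9.7" --pt "0.1 0 0 0 0 0 0" --pt "0.1 0 0 0 0 0 0"

```text
time: 17.42
ee_pos: [0.44, 0.0085, 0.13]
tcp_rot: [-180.0, -0.0, -50.2]
wrist_force: [-0.2, -0.1, -0.2]
opening: 0.0384
```

```bash
python3 d.py 440,8.8,2; python3 - <<'E'
from m import *
T=grab('top');S=grab('scene')
for c,p in((S,(266,183)),(T,(260,257))):
    h,s,v=cv2.split(cv2.cvtColor(c['color'],cv2.COLOR_RGB2HSV))
    m=((h>10)&(h<35)&(s>120)&(v>50)).astype(np.uint8); w=np.zeros_like(m); w[p[1]-15:p[1]+15,p[0]-15:p[0]+15]=1
    pts=cv2.findNonZero(m*w)
    if pts is None: print('none');continue
    print(len(pts),pts[:,0].mean(0),cv2.minAreaRect(np.array([onz(c,*q,.005)[:2]*1000 for q in pts[:,0].astype(float)],np.float32)))
a=T['color'];b=S['color']
cv2.imwrite('pics/p5.png',np.hstack([cv2.resize(a[110:310,200:400],(400,400)),cv2.resize(b[140:340,200:400],(400,400))])[:,:,::-1])
E
```

```text
t 17.43 p [440.    8.5 130. ] rot [-1.7999e+02 -1.0000e-02 -5.0250e+01] q [   1.1  -11.   -16.4   84.6   -0.  -128.6] F [-0.2 -0.1 -0.2] op 38.4
440,8.8,2 -> x -0.02 y -0.02 z 12.80 rz 0.0
53 [265.54716981 182.98113208] ((439.0605773925781, 9.088822364807129), (13.324249267578125, 40.305091857910156), 37.11262893676758)
none
```

View pics/p5.png

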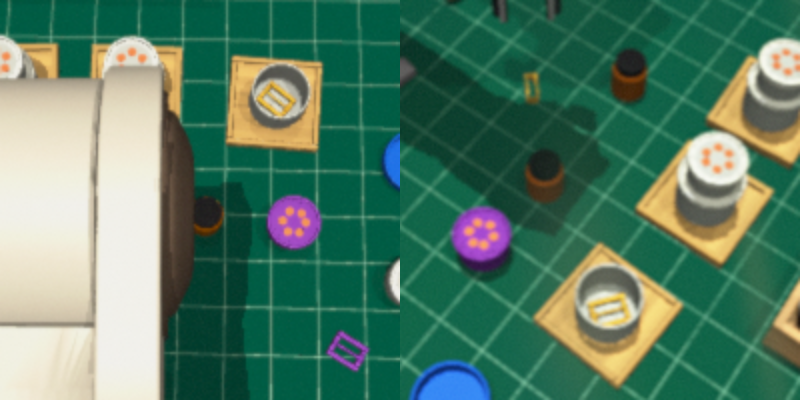

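The buckle lies flat in the tub. The keeper now agrees in both views at (439,9), so I pick it.

arm_command --pt "0.1 0 0 3 0 0 0" --pt "0.1 0 0 3 0 0 0" --pt "0.1 0 0 3 0 0 0" --pt "0.1 0 0 2.5 0 0 0" --pt "0.1 0 0 1.2 0 0 0" --pt "0.1 0 0 0 0 0 0" --pt "1 0 0 0 0 0 0" --pt "1 0 0 0 0 0 0" --pt "1 0 0 0 0 0 0" --pt "1 0 0 0 0 0 0"

```text
time: 18.77
ee_pos: [0.4408, 0.0085, 0.0041]
tcp_rot: [-179.9, -0.1, -50.0]
wrist_force: [-1.3, -0.2, 5.9]
opening: 0.0113
```

arm_command --pt "1 0 0 0 0 0 0" --pt "1 0 0 -2 0 0 0" --pt "1 0 0 -4 0 0 0" --pt "1 0 0 -4 0 0 0" --pt "1 0 0 -2 0 0 0" --pt "1 0 0 0 0 0 0" --pt "1 0 0 0 0 0 0"

```text
time: 19.65
ee_pos: [0.4397, 0.0085, 0.1219]
tcp_rot: [180.0, 0.0, -50.0]
wrist_force: [-0.4, 0.2, -0.7]
opening: 0.0114
```

```bash
python3 d.py 654,-154.7,125 654,-154.7,57
```

```text
t 19.65 p [439.7   8.5 121.9] rot [ 1.7996e+02  4.0000e-02 -5.0040e+01] q [   1.1  -10.9  -17.2   83.7    0.  -128.9] F [-0.4  0.2 -0.7] op 11.4
654,-154.7,125 -> x 26.28 y -5.95 z -0.31 rz 0.0
654,-154.7,57 -> x 0.00 y -0.00 z 6.80 rz 0.0
```

arm_command --pt "1 3.75 -0.85 0 0 0 0" --pt "1 3.75 -0.85 0 0 0 0" --pt "1 3.75 -0.85 0 0 0 0" --pt "1 3.75 -0.85 0 0 0 0" --pt "1 3.75 -0.85 0 0 0 0" --pt "1 3.75 -0.85 0 0 0 0" --pt "1 3.75 -0.85 0 0 0 0" --pt "1 0 0 0 0 0 0" --pt "1 0 0 0 0 0 0"

```text
time: 20.78
ee_pos: [0.6534, -0.1542, 0.1214]
tcp_rot: [179.9, 0.1, -50.0]
wrist_force: [0.4, 0.0, -0.0]
opening: 0.0115
```

arm_command --pt "1 0 0 2.5 0 0 0" --pt "1 0 0 2.5 0 0 0" --pt "1 0 0 1.3 0 0 0" --pt "1 0 0 0 0 0 0" --pt "1 0 0 0 0 0 0" --pt "0.4 0 0 0 0 0 0" --pt "0.4 0 0 0 0 0 0" --pt "0.4 0 0 0 0 0 0" --pt "0.4 0 0 -3 0 0 0" --pt "0.4 0 0 -4 0 0 0"

```text
time: 22.02
ee_pos: [0.6535, -0.1543, 0.1296]
tcp_rot: [179.9, 0.1, -50.0]
wrist_force: [0.6, 1.0, 1.0]
opening: 0.0255
```

```bash
python3 d.py 444,313.3,128 444,313.3,0
```

```text
t 22.02 p [ 653.5 -154.3  129.6] rot [ 1.7992e+02  1.1000e-01 -5.0040e+01] q [ -13.3   21.3   18.1   87.     0.  -143.2] F [0.6 1.  1. ] op 25.5
444,313.3,128 -> x -49.30 y -13.97 z 0.16 rz 0.0
444,313.3,0 -> x 0.00 y -0.00 z 12.80 rz 0.0
```

arm_command --pt "-1 -4.48 -1.27 0 0 0 0" --pt "-1 -4.48 -1.27 0 0 0 0" --pt "-1 -4.48 -1.27 0 0 0 0" --pt "-1 -4.48 -1.27 0 0 0 0" --pt "-1 -4.48 -1.27 0 0 0 0" --pt "-1 -4.48 -1.27 0 0 0 0" --pt "-1 -4.48 -1.27 0 0 0 0" --pt "-1 -4.48 -1.27 0 0 0 0" --pt "-1 -4.48 -1.27 0 0 0 0" --pt "-1 -4.48 -1.27 0 0 0 0"

```text
time: 23.28
ee_pos: [0.4631, 0.2718, 0.1302]
tcp_rot: [-180.0, -0.0, -50.0]
wrist_force: [1.0, 1.3, 0.1]
opening: 0.0854
```

arm_command --pt "-1 -4.48 -1.27 0 0 0 0" --pt "-1 0 0 0 0 0 0" --pt "-1 0 0 0 0 0 0"

```text
time: 23.65
ee_pos: [0.4448, 0.3128, 0.1299]
tcp_rot: [180.0, -0.0, -50.0]
wrist_force: [0.3, -0.7, 0.2]
opening: 0.0854
```

```bash
python3 d.py 444,313.3,0; python3 - <<'E'
from m import *
T=grab('top');S=grab('scene')
a=T['color'];b=S['color']
cv2.imwrite('pics/p6.png',np.hstack([cv2.resize(a[110:210,290:390],(400,400),interpolation=cv2.INTER_CUBIC),cv2.resize(b[240:340,255:355],(400,400),interpolation=cv2.INTER_CUBIC)])[:,:,::-1])
E
```

```text
t 23.65 p [444.8 312.8 129.9] rot [ 1.7999e+02 -1.0000e-02 -5.0010e+01] q [ 35.1   3.3  -2.9  83.8  -0.  -94.9] F [ 0.3 -0.7  0.2] op 85.4
444,313.3,0 -> x -0.09 y 0.03 z 12.99 rz 0.0
```

View pics/p6.png

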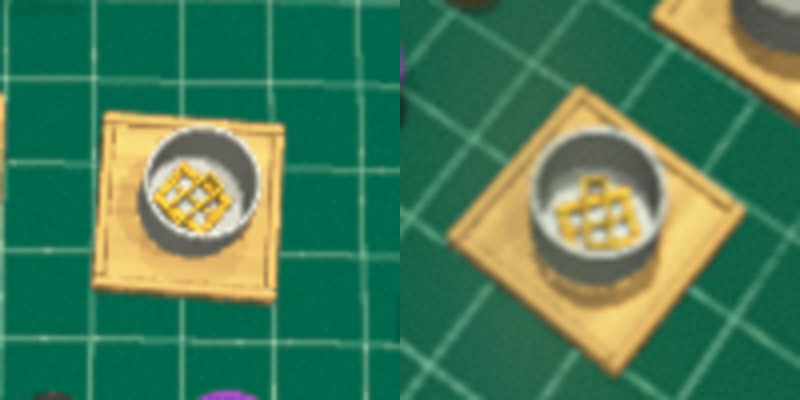

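Both brass parts lie flat inside the tub, with the keeper on the buckle. Now I squeeze the lid from two directions.

arm_command --pt "-1 -0.05 0 3 0 0 0" --pt "-1 0 0 3 0 0 0" --pt "-1 0 0 3 0 0 0" --pt "-1 0 0 2.5 0 0 0" --pt "-1 0 0 1.4 0 0 0" --pt "-1 0 0 0 0 0 0" --pt "1 0 0 0 0 0 0" --pt "1 0 0 0 0 0 0" --pt "1 0 0 0 0 0 0" --pt "1 0 0 0 0 0 0" --grip_force 20

```text
time: 25.0
ee_pos: [0.4451, 0.3136, 0.0027]
tcp_rot: [-179.9, -0.0, -50.0]
wrist_force: [-1.9, -1.4, 6.0]
opening: 0.0639
```

arm_command --pt "-1 0 0 0 0 0 0" --pt "-1 0 0 0 0 0 0" --pt "-1 0 0 0 0 0 0" --pt "-1 0 0 0 0 0 10" --pt "-1 0 0 0 0 0 10" --pt "-1 0 0 0 0 0 10" --pt "-1 0 0 0 0 0 10" --pt "-1 0 0 0 0 0 10" --pt "-1 0 0 0 0 0 10" --pt "-1 0 0 0 0 0 10"

```text
time: 26.25
ee_pos: [0.4444, 0.3133, 0.0008]
tcp_rot: [180.0, -0.0, -120.4]
wrist_force: [-0.1, -0.0, -0.1]
opening: 0.0854
```

arm_command --pt "-1 0 0 0 0 0 10" --pt "-1 0 0 0 0 0 10" --pt "-1 0 0 0 0 0 0" --pt "1 0 0 0 0 0 0" --pt "1 0 0 0 0 0 0" --pt "1 0 0 0 0 0 0" --pt "1 0 0 0 0 0 0" --pt "1 0 0 0 0 0 0" --grip_force 30

```text
time: 27.25
ee_pos: [0.4444, 0.3134, 0.0015]
tcp_rot: [180.0, 0.0, -139.9]
wrist_force: [-2.6, -1.3, 6.5]
opening: 0.0646
```

arm_command --pt "1 0 0 -1 0 0 0" --pt "1 0 0 -3 0 0 0" --pt "1 0 0 -4 0 0 0" --pt "1 0 0 -4 0 0 0" --pt "1 0 0 -3 0 0 0" --pt "1 0 0 0 0 0 0" --pt "1 0 0 0 0 0 0"

```text
time: 28.12
ee_pos: [0.4443, 0.3133, 0.1504]
tcp_rot: [180.0, -0.0, -140.0]
wrist_force: [0.1, -0.9, -1.1]
opening: 0.0644
```

```bash
python3 d.py 654,-154.7,150 654,-154.7,60; python3 - <<'E'
from m import *
T=grab('top');S=grab('scene')
a=T['color'];b=S['color']
cv2.imwrite('pics/p7.png',np.hstack([cv2.resize(a[200:300,70:170],(400,400),interpolation=cv2.INTER_CUBIC),cv2.resize(b[20:120,280:380],(400,400),interpolation=cv2.INTER_CUBIC)])[:,:,::-1])
E
```

```text
t 28.12 p [444.3 313.3 150.4] rot [ 1.8e+02 -3.0e-02 -1.4e+02] q [35.2  3.2 -0.7 86.1 -0.  -4.8] F [ 0.1 -0.9 -1.1] op 64.4
654,-154.7,150 -> x 14.02 y -49.33 z 0.04 rz 0.0
654,-154.7,60 -> x -0.00 y 0.00 z 9.00 rz 0.0
```

View pics/p7.png

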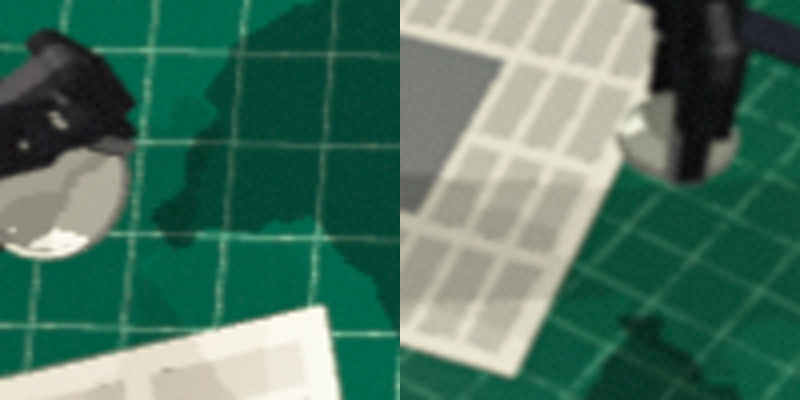

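The lid is held level in the jaws. Carrying it to the tub.

arm_command --pt "1 1.27 -4.48 0 0 0 0" --pt "1 1.27 -4.48 0 0 0 0" --pt "1 1.27 -4.48 0 0 0 0" --pt "1 1.27 -4.48 0 0 0 0" --pt "1 1.27 -4.48 0 0 0 0" --pt "1 1.27 -4.48 0 0 0 0" --pt "1 1.27 -4.48 0 0 0 0" --pt "1 1.27 -4.48 0 0 0 0" --pt "1 1.27 -4.48 0 0 0 0" --pt "1 1.27 -4.48 0 0 0 0"

```text
time: 29.48
ee_pos: [0.6349, -0.113, 0.1497]
tcp_rot: [179.9, -0.1, -140.0]
wrist_force: [0.6, 0.3, -0.8]
opening: 0.0642
```

arm_command --pt "1 1.3 -4.52 0 0 0 0" --pt "1 0 0 0 0 0 0" --pt "1 0 0 3 0 0 0" --pt "1 0 0 3 0 0 0" --pt "1 0 0 2 0 0 0" --pt "1 0 0 0 0 0 0" --pt "1 0 0 0 0 0 0" --pt "1 0 0 0 0 0 0"

```text
time: 30.48
ee_pos: [0.6545, -0.1546, 0.0724]
tcp_rot: [-179.9, 0.1, -140.0]
wrist_force: [0.5, 0.5, 0.9]
opening: 0.0643
```

```bash
python3 d.py 653.9,-154.7,52
```

```text
t 30.48 p [ 654.5 -154.6   72.4] rot [-1.7991e+02  7.0000e-02 -1.4003e+02] q [-13.3  21.5  12.1  80.5   0.  -53.3] F [0.5 0.5 0.9] op 64.3
653.9,-154.7,52 -> x 0.05 y 0.04 z 2.04 rz 0.0
```

arm_command --pt "1 0.05 0.04 0.8 0 0 0" --pt "1 0 0 0.5 0 0 0" --pt "1 0 0 0.3 0 0 0" --pt "1 0 0 0.2 0 0 0" --pt "1 0 0 0.2 0 0 0" --pt "1 0 0 0 0 0 0" --pt "1 0 0 0 0 0 0"

```text
time: 31.35
ee_pos: [0.6533, -0.1546, 0.051]
tcp_rot: [-180.0, 0.0, -140.0]
wrist_force: [-0.1, -0.7, -0.5]
opening: 0.0643
```

arm_command --pt "1 0 0 0.15 0 0 0" --pt "1 0 0 0.1 0 0 0" --pt "1 0 0 0 0 0 0"

```text
time: 31.72
ee_pos: [0.6535, -0.1547, 0.0496]
tcp_rot: [-179.9, 0.0, -140.0]
wrist_force: [-2.5, 0.3, 7.1]
opening: 0.0644
```

Contact came at 49.6 mm, where the lid should seat (about 49.5 mm). Releasing.

arm_command --pt "-1 0 0 0 0 0 0" --pt "-1 0 0 0 0 0 0" --pt "-1 0 0 0 0 0 0" --pt "-1 0 0 -3 0 0 0" --pt "-1 0 0 -4 0 0 0" --pt "-1 0 0 -4 0 0 0" --pt "-1 0 0 0 0 0 0" --pt "-1 0 0 0 0 0 0"

```text
time: 32.72
ee_pos: [0.6531, -0.1546, 0.1576]
tcp_rot: [180.0, -0.0, -140.0]
wrist_force: [0.1, -0.3, -0.0]
opening: 0.0853
```

```bash
python3 d.py 457.3,-296.3,160 457.3,-296.3,10
```

```text
t 32.73 p [ 653.1 -154.6  157.6] rot [ 1.7997e+02 -2.0000e-02 -1.4004e+02] q [-13.3  21.3  21.2  90.    0.  -53.3] F [ 0.1 -0.3 -0. ] op 85.3
457.3,-296.3,160 -> x 24.11 y 1.71 z -0.24 rz 0.0
457.3,-296.3,10 -> x -0.00 y 0.00 z 15.00 rz 0.0
```

arm_command --pt "-1 4.02 0.28 0 0 0 0" --pt "-1 4.02 0.28 0 0 0 0" --pt "-1 4.02 0.28 0 0 0 0" --pt "-1 4.02 0.28 0 0 0 0" --pt "-1 4.02 0.28 0 0 0 0" --pt "-1 4.02 0.28 0 0 0 0" --pt "-1 0 0 0 0 0 0" --pt "-1 0 0 0 0 0 0"

```text
time: 33.72
ee_pos: [0.4574, -0.2964, 0.1573]
tcp_rot: [179.9, -0.0, -140.1]
wrist_force: [0.9, 0.5, 0.4]
opening: 0.0855
```

```bash
python3 d.py 457.3,-296.3,10; python3 - <<'E'
from m import *
T=grab('top');S=grab('scene')
for c,p in((T,(337,155)),(S,(305,278))):
    h,s,v=cv2.split(cv2.cvtColor(c['color'],cv2.COLOR_RGB2HSV))
    m=((s<60)&(v>140)).astype(np.uint8); w=np.zeros_like(m); w[p[1]-26:p[1]+26,p[0]-26:p[0]+26]=1
    k=cv2.convexHull(max(cv2.findContours(m*w,0,1)[0],key=cv2.contourArea))
    print(cv2.minEnclosingCircle(np.array([onz(c,*q,.061)[:2]*1000 for q in k[:,0].astype(float)],np.float32)))
a=T['color'];b=S['color']
cv2.imwrite('pics/p8.png',np.hstack([cv2.resize(a[100:200,290:390],(400,400),interpolation=cv2.INTER_CUBIC),cv2.resize(b[200:400,130:330],(400,400),interpolation=cv2.INTER_CUBIC)])[:,:,::-1])
E
```

```text
t 33.73 p [ 457.4 -296.4  157.3] rot [ 1.7992e+02 -1.0000e-02 -1.4006e+02] q [-32.9   3.5   0.3  86.9   0.  -72.9] F [0.9 0.5 0.4] op 85.5
457.3,-296.3,10 -> x 0.00 y 0.01 z 14.73 rz 0.0
((651.6408081054688, -155.06771850585938), 33.882137298583984)
((654.3098754882812, -155.51654052734375), 34.499813079833984)
```

View pics/p8.png

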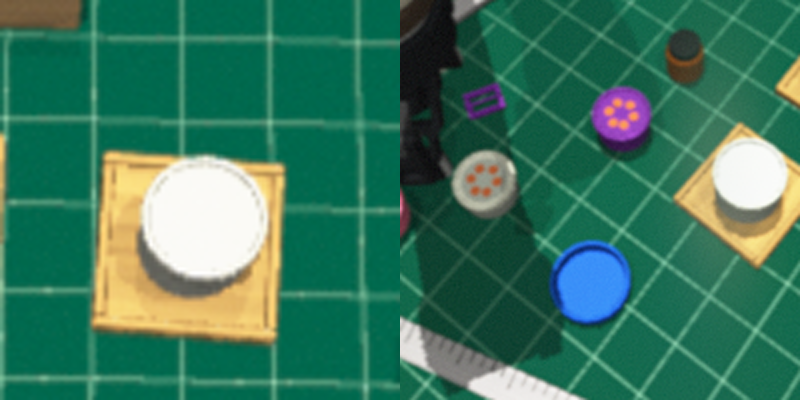

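The lid sits level on the tub, with its centre near (653,-155). Now the mini.

arm_command --pt "-1 0 0 3 0 0 0" --pt "-1 0 0 4 0 0 0" --pt "-1 0 0 4 0 0 0" --pt "-1 0 0 2.5 0 0 0" --pt "-1 0 0 1.2 0 0 0" --pt "-1 0 0 0 0 0 0" --pt "1 0 0 0 0 0 0" --pt "1 0 0 0 0 0 0" --pt "1 0 0 0 0 0 0" --pt "1 0 0 0 0 0 0" --grip_force 20

```text
time: 35.08
ee_pos: [0.4583, -0.297, 0.0128]
tcp_rot: [-179.9, 0.0, -140.0]
wrist_force: [-0.3, 1.0, 6.3]
opening: 0.0549
```

arm_command --pt "1 0 0 0 0 0 0" --pt "-1 0 0 0 0 0 0" --pt "-1 0 0 0 0 0 0" --pt "-1 0 0 0 0 0 0" --pt "-1 0 0 0 0 0 10" --pt "-1 0 0 0 0 0 10" --pt "-1 0 0 0 0 0 10" --pt "-1 0 0 0 0 0 10" --pt "-1 0 0 0 0 0 10" --pt "-1 0 0 0 0 0 10"

```text
time: 36.33
ee_pos: [0.4575, -0.2966, 0.0112]
tcp_rot: [180.0, -0.0, 159.6]
wrist_force: [0.2, 0.0, -0.1]
opening: 0.0854
```

arm_command --pt "-1 0 0 0 0 0 10" --pt "-1 0 0 0 0 0 10" --pt "-1 0 0 0 0 0 10" --pt "-1 0 0 0 0 0 0" --pt "1 0 0 0 0 0 0" --pt "1 0 0 0 0 0 0" --pt "1 0 0 0 0 0 0" --pt "1 0 0 0 0 0 0" --pt "1 0 0 0 0 0 0" --grip_force 35

```text
time: 37.45
ee_pos: [0.4578, -0.2967, 0.0117]
tcp_rot: [180.0, 0.0, 130.0]
wrist_force: [-1.2, 2.4, 5.0]
opening: 0.055
```

arm_command --pt "1 0 0 -1 0 0 0" --pt "1 0 0 -3 0 0 0" --pt "1 0 0 -4 0 0 0" --pt "1 0 0 -4 0 0 0" --pt "1 0 0 -3 0 0 0" --pt "1 0 0 0 0 0 0" --pt "1 0 0 0 0 0 0"

```text
time: 38.33
ee_pos: [0.4573, -0.2965, 0.1605]
tcp_rot: [-180.0, -0.1, 130.0]
wrist_force: [-0.9, -0.4, -1.4]
opening: 0.0549
```

```bash
python3 d.py 653.5,-154.7,160 653.5,-154.7,80; python3 - <<'E'
from m import *
T=grab('top');S=grab('scene')
a=T['color'];b=S['color']
cv2.imwrite('pics/p9.png',np.hstack([cv2.resize(a[190:310,350:470],(400,400),interpolation=cv2.INTER_CUBIC),cv2.resize(b[180:330,90:240],(400,400),interpolation=cv2.INTER_CUBIC)])[:,:,::-1])
E
```

```text
t 38.33 p [ 457.3 -296.5  160.5] rot [-1.7998e+02 -6.0000e-02  1.2997e+02] q [-33.    3.5   0.7  87.2  -0.   17.1] F [-0.9 -0.4 -1.4] op 54.9
653.5,-154.7,160 -> x -1.73 y 24.15 z 0.05 rz 0.0
653.5,-154.7,80 -> x 0.00 y 0.00 z 8.00 rz 0.0
```

View pics/p9.png

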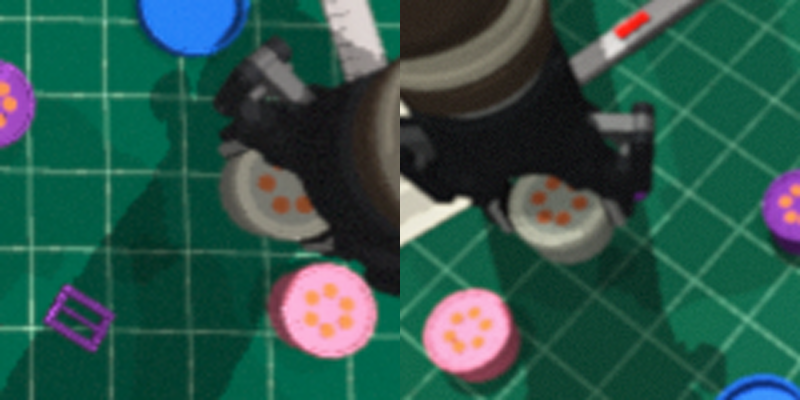

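The white mini is held upright and the pink one was not touched. Carrying it over the lid.

arm_command --pt "1 -0.29 4.02 0 0 0 0" --pt "1 -0.29 4.02 0 0 0 0" --pt "1 -0.29 4.02 0 0 0 0" --pt "1 -0.29 4.03 0 0 0 0" --pt "1 -0.29 4.03 0 0 0 0" --pt "1 -0.28 4.03 0 0 0 0" --pt "1 0 0 0 0 0 0" --pt "1 0 0 0 0 0 0"

```text
time: 39.42
ee_pos: [0.6532, -0.1548, 0.1602]
tcp_rot: [-179.9, -0.1, 130.0]
wrist_force: [0.4, 0.2, -1.1]
opening: 0.0545
```

arm_command --pt "1 0 0 3 0 0 0" --pt "1 0 0 3 0 0 0" --pt "1 0 0 2 0 0 0" --pt "1 0 0 0 0 0 0" --pt "1 0 0 0 0 0 0"

```text
time: 40.05
ee_pos: [0.6538, -0.1554, 0.0827]
tcp_rot: [180.0, 0.1, 129.9]
wrist_force: [0.1, 0.4, -0.4]
opening: 0.0547
```

```bash
python3 d.py 653.5,-154.8,70
```

```text
t 40.05 p [ 653.8 -155.4   82.7] rot [1.7996e+02 6.0000e-02 1.2992e+02] q [-13.4  21.3  13.   81.6  -0.   36.7] F [ 0.1  0.4 -0.4] op 54.7
653.5,-154.8,70 -> x 0.06 y 0.02 z 1.27 rz 0.0
```

arm_command --pt "1 0 0 0.6 0 0 0" --pt "1 0 0 0.4 0 0 0" --pt "1 0 0 0.2 0 0 0" --pt "1 0 0 0 0 0 0" --pt "1 0 0 0 0 0 0"

```text
time: 40.67
ee_pos: [0.6539, -0.1548, 0.0695]
tcp_rot: [180.0, 0.0, 130.0]
wrist_force: [-0.2, -0.8, -0.4]
opening: 0.0549
```

arm_command --pt "1 0 0 0.1 0 0 0" --pt "1 0 0 0 0 0 0"

```text
time: 40.92
ee_pos: [0.654, -0.1548, 0.0688]
tcp_rot: [180.0, 0.0, 130.0]
wrist_force: [0.2, 0.1, 1.6]
opening: 0.0545
```

Contact came at 68.8 mm, where the mini should seat (about 68.5 mm). Releasing.

arm_command --pt "-1 0 0 0 0 0 0" --pt "-1 0 0 0 0 0 0" --pt "-1 0 0 0 0 0 0" --pt "-1 0 0 -3 0 0 0" --pt "-1 0 0 -4 0 0 0" --pt "-1 0 0 -4 0 0 0" --pt "-1 0 -4 0 0 0 0" --pt "-1 0 -4 0 0 0 0" --pt "-1 0 -4 0 0 0 0" --pt "-1 0 -4 0 0 0 0"

```text
time: 42.18
ee_pos: [0.5301, -0.2583, 0.1784]
tcp_rot: [180.0, 0.0, 130.0]
wrist_force: [-0.0, -0.1, -0.1]
opening: 0.0855
```

arm_command --pt "-1 0 -4 0 0 0 0" --pt "-1 0 -4 0 0 0 0" --pt "-1 0 0 0 0 0 0" --pt "-1 0 0 0 0 0 0"

```text
time: 42.68
ee_pos: [0.47, -0.3089, 0.1785]
tcp_rot: [180.0, 0.0, 129.9]
wrist_force: [0.7, 0.3, -0.4]
opening: 0.0855
```

```bash
python3 - <<'E'
from m import *
T=grab('top');S=grab('scene')
for c,p in((T,(337,150)),(S,(305,265))):
    h,s,v=cv2.split(cv2.cvtColor(c['color'],cv2.COLOR_RGB2HSV))
    m=((h<15)&(s>90)&(v>180)).astype(np.uint8); w=np.zeros_like(m); w[p[1]-20:p[1]+20,p[0]-16:p[0]+16]=1
    pts=cv2.findNonZero(m*w)[:,0]; q=pts.mean(0); print('mini rivets at z95',q.round(1),onz(c,*q,.095)*1000)
for n in('jar_a','jar_b'): print(n,two(T,seeds[n][0],S,seeds[n][1])[0].round(3))
a=T['color'];b=S['color']
cv2.imwrite('pics/p10.png',np.hstack([cv2.resize(a[100:300,210:410],(400,400),interpolation=cv2.INTER_CUBIC),cv2.resize(b[150:350,230:430],(400,400),interpolation=cv2.INTER_CUBIC)])[:,:,::-1])
E
```

```text
mini rivets at z95 [343.8 148.6] [ 651.73439033 -156.6237666    95.        ]Traceback (most recent call last):
  File "<stdin>", line 6, in <module>
TypeError: 'NoneType' object is not subscriptable
```

```bash
python3 - <<'E'
from m import *
T=grab('top');S=grab('scene')
for c in(T,S):
    h,s,v=cv2.split(cv2.cvtColor(c['color'],cv2.COLOR_RGB2HSV))
    u,w=map(int,proj(c,(.6535,-.1548,.095)))
    m=((h<15)&(s>90)&(v>150)).astype(np.uint8); k=np.zeros_like(m); k[w-11:w+11,u-11:u+11]=1
    pts=cv2.findNonZero(m*k); print(u,w,None if pts is None else onz(c,*pts[:,0].mean(0),.095)*1000)
a=T['color'];b=S['color']
cv2.imwrite('pics/p10.png',np.hstack([cv2.resize(a[100:300,210:410],(400,400),interpolation=cv2.INTER_CUBIC),cv2.resize(b[150:350,230:430],(400,400),interpolation=cv2.INTER_CUBIC)])[:,:,::-1])
E
```

```text
342 147 [ 651.65981108 -156.48669542   95.        ]
305 277 None
```

View pics/p10.png

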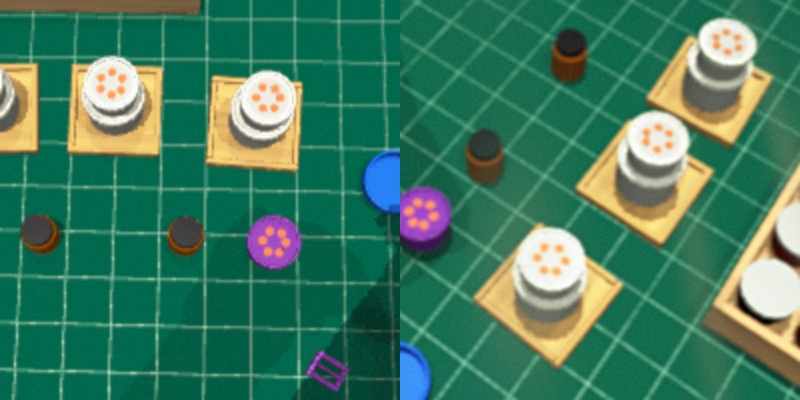

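The third kit matches its neighbours and both jars stand where they were. The gripper is open and clear of everything, so I hand in.

```bash
python3 -c "
from workcell import bot
print(bot.job_done())"
```

```text
the job is handed in; nothing more can be done
None
```

I made up the third kit and handed it in at about 43 s; the hand-in gives no verdict. The tub stands in the tray with the buckle and keeper lying flat in it, the lid closes it, and the small white tub stands on the lid.

- **Seating:** The lid touched down with the tool tip at 49.6 mm (49.5 mm expected) and the small tub at 68.8 mm (68.5 mm expected). Wrist readings stayed under about 8 N.
- **Position:** The lid centre, averaged over both cameras, was about (653, −155) mm. The tub was released at (654, −155) mm. The small tub's rivets came out at (652, −156.5) mm in the top view only, about 2 mm from where I released it, which is as good as the camera calibration.
- **Last picture:** The new kit looks like its two neighbours. The dye jars stand where they were, judged by eye because my numeric jar check did not run. The arm was clear of everything.

**Checks that failed or disagreed:**
- The two cameras differed by up to about 4–5 mm in x, so I averaged them and centred the tub, lid and small tub by squeezing each from two directions.
- The first scene-camera reading of the keeper was cut off, and I remeasured it before the grasp.
- The colour mask for the small tub's rivets found nothing in the scene view, so that view was checked by eye only.
- The fingers closed to 25.6 mm on the buckle, where 28 mm was expected. The picture showed it held, and it dropped in cleanly.

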